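# Find the rattling parts case

## Task

One of the three sealed grey parts cases has a loose ball inside. Check all three: going from left to right, lift each case well clear of the table, give it a brisk shake back and forth to find out whether it rattles, and set the quiet ones back upright where they stood. Finish while holding the one that rattles: hold it up, level and still, over the middle of the yellow card tray, at least a hand's breadth above it, and do not let go; leave the tray and the other things on the table where they are.

Things in the scene. Friction and masses are not known exactly. Their poses are not given: they have to be found in the camera images.
- case_1_mid (a point): LEFT case of the row seen from the robot: sealed grey case, 130 (its x) x 50 (y) x 52 mm, 4 mm walls, 0.2 to 0.55 kg; the 34 mm at its -x end (nearer the robot) are clear plastic, the rest opaque; grip it across the 50 mm at mid length. Site at its centre, 26 mm above its underside. Starts upright, x pointing away from the robot within 0.35 rad
- case_2_mid (a point): MIDDLE case of the row seen from the robot: sealed grey case, 130 (its x) x 50 (y) x 52 mm, 4 mm walls, 0.2 to 0.55 kg; the 34 mm at its -x end (nearer the robot) are clear plastic, the rest opaque; grip it across the 50 mm at mid length. Site at its centre, 26 mm above its underside. Starts upright, x pointing away from the robot within 0.35 rad
- case_3_mid (a point): RIGHT case of the row seen from the robot: sealed grey case, 130 (its x) x 50 (y) x 52 mm, 4 mm walls, 0.2 to 0.55 kg; the 34 mm at its -x end (nearer the robot) are clear plastic, the rest opaque; grip it across the 50 mm at mid length. Site at its centre, 26 mm above its underside. Starts upright, x pointing away from the robot within 0.35 rad
- pad_1: rubber pad on the inner floor of case 1, 122 x 42 x 3 mm, out of reach; origin 3.5 mm above the case's underside. One case, at random, holds a loose metal ball, 34 mm, 0.2 kg, hidden until it rolls into the clear end; the other two are empty. The cases' own weights vary more than that, so weight is no safe guide
- pad_2: rubber pad on the inner floor of case 2, 122 x 42 x 3 mm, out of reach; origin 3.5 mm above the case's underside. In a case shaken or tipped along its length (0.3 rad is plenty) a ball rolls some 88 mm from end to end: felt as knocks or as a shift of weight, seen in the clear end when that end is low
- pad_3: rubber pad on the inner floor of case 3, 122 x 42 x 3 mm, out of reach; origin 3.5 mm above the case's underside. Only a loose part inside can press on it
- tray_mid (a point): yellow open card tray, 92 (x) x 125 (y) x 34 mm, standing loose and empty beyond the row; point at its centre, 17 mm above the table
- tape_roll: bystander: roll of tape, 46 mm across, 12 mm high, between left and middle case; origin at its underside centre
- eraser: bystander: eraser 19 x 43 x 13 mm, between middle and right case; origin at its underside centre
- washer_box: bystander: small carton 36 x 50 x 22 mm to the left of the tray; origin at its underside centre
Mind the look-alikes: they are no part of the job. Leave any orange look-alike of the part that bears case_1_mid alone.

How it is judged:
By the outcome, as a careful person would: the job done as asked, in the order asked, and still so for the second after the job is handed in, while the arm keeps its last pose, push and grip.
It also fails if it takes over 72 s, if anything falls off the work surface, if the arm or the gripper's body presses on something with over 40 N, if the wrist force passes 120 N, or if a joint passes its speed limit or range.

## Robot

A 6-joint arm with a two-finger parallel gripper is mounted at the origin on a cart in front of the work surface, level with it; the furniture and walls round the work are solid. World frame = base frame: x ahead of the robot, y to its left, z up, the work surface at z = 0. Lengths are in m, angles in degrees, forces in N, time in s.
With the tool pointing down it reaches from about 0.375 to 0.9 m from the base axis. Payload 3.1 kg.
Tool frame: the origin (TCP) lies at the very end of the fingers, on their centre line; the grasp point (between the pads) lies 19 mm behind it; z points along the fingers, y is the line along which they close (so a half turn about z gives the same grasp; the last joint's range is limited). The gripper opens to 87 mm and grips with 3 to 60 N. Pads are 19 mm wide; open, the fingers measure 117 mm over their backs; the gripper's body (75 mm by 190 mm) begins 51 mm behind the grasp point.
Start: joints at [62.939, 30.224, 82.088, -0, 67.689, -10.227], TCP at [0.181, 0.598, 0.223] pointing down, gripper open.
Joint ranges: [-176.69, 176.69], [-43.24, 126.21], [12.49, 139.97], [-82, 262], [0, 151.66], [-163.58, 163.58]. Speed limits (degrees/s): [159.86, 159.86, 180, 180, 180, 180].

## Interface

Orientations are given as a 3x3 rotation matrix whose columns are the frame's x, y, z axes.
In Python, from rig import bot gives the robot as it stands.
- The arm moves only by the tool move_arm, never from a script. Its argument "increments" is a list of rows, each an object with "xyz": the shift along the tool's x, y, z in mm, a list of three; "roll": the turn about the tool's z in rad; "grip": the opening in per cent of the stroke, from 0 (shut) to 100 (fully open). A call has 1 to 5 rows; each row shifts and turns the commanded pose from where the row before left it, along the tool's axes as they then stand; what a row does not reach is not made up. A row lasts 1/12 s, in which the tool goes at most 41.7 mm and 7.16 degrees, less where a joint would pass 70% of its speed; a pose out of reach is approached as far as the arm can. A call is refused whole if a number of a shift passes 41.7 or a number of a turn 0.125, either way. A call with a gripper value outside its range is refused whole. The fingers move at their own pace and stop on an object; the grip force is fixed at half the most. Time passes only in rows, so rows that do not move let the fingers close. It gives the time, the measured TCP pose, the force, the opening and the grip force at its end, in the units of the state.
- bot.read_state(): the state, without advancing time (a new reading comes with each control period).
- bot.capture(name): name is "scene" or "top" or "wrist"; returns (picture, depth): 420x560x3 uint8, red, green, blue; 420x560 float32, m along the optical axis (not along the pixel's ray), 0 where there is no reading.
- bot.camera_model(name): a dict with "intrinsics" (3x3 intrinsics, pixels), "rvec" (rotation vector, rad) and "tvec" (3), from world to camera coordinates, as OpenCV has them; the wrist camera has in their place "tool_from_camera" (4x4, takes a point from camera to tool coordinates, whose origin is the TCP and whose axes are the flange's). Camera axes: x right, y down, z forward; pixel columns grow to the right and rows downward; lengths in m; the calibration is good to about 2 mm. The wrist camera is an equidistant fisheye: a pixel r from the principal point sees the ray r / f radians off the axis. A picture is of the moment at which its call begins: read the wrist's pose just before it. camera_model takes no time and is no camera call.
- bot.hand_in(): hands the job in; it is judged then, once.
Trained networks look in the newest picture that a camera, given by its name, has taken for a name from the list of things; names that differ only in an ending like _2 or _b are one class to them, and where a whole thing is asked for, a point or a joint stands for the part that bears it (a point fixed in the world has none). Each returns a list of dicts, best first, with "conf" (0 to 1); they miss things now and then, are a little off and sometimes report something else, mostly with a low value. They report only what shows in the picture. A call takes as long as a camera call. They do not tell look-alikes from the thing itself.
- bot.spot_in(label, camera): "at" ([x, y, z] in m, in the coordinates of the camera as it stood for that picture, good to about 4 mm: the middle of the surface that is visible of it).
- bot.trace(label, camera): "mask" (420x560 bool, what is visible of it).
The state is a dict: "time_s": time; "joint_positions": joint angles; "qvel": joint speeds; "tau": joint torques, N m; "position": TCP position; "tcp_rot": TCP orientation; "force": force on the tool from outside, world axes, zero at the start; "moment": the same for the moment, N m; "opening": opening from 0.0 (shut) to 1.0 (fully open); "grasp_force": force on a finger pad.
Only numpy, scipy, OpenCV 4.12 (cv2) and the standard library are available. Lean on these libraries where they do the work, as an engineer would, in place of code of your own. Each camera call takes 0.05 s, during which the arm holds its last target. There are 200 camera calls.

## Working session

There is one attempt and no reset: what is moved stays moved. The work goes in short steps, Python scripts to look and compute and a tool call to move; the robot and the scene stay as the last step left them, time stands still between calls to the robot, and variables do not carry over. Pictures are saved under pics/ and viewed, at most 10 in all, crops included, and the job is handed in when it is done.

Besides the shell and the picture viewer there is one more tool, called after "Request:" by a JSON object that holds its "fn" and its "kwargs", one argument or row to a line. move_arm: Moves the arm, as the interface text tells. Its arguments: {"type":"object","properties":{"increments":{"type":"array"}},"required":["increments"]}

```bash
mkdir -p pics; ls; cat > h.py <<'E'
import numpy as np, cv2
from rig import bot
def T(name):
    m=bot.camera_model(name)
    R=cv2.Rodrigues(np.array(m["rvec"],float))[0]; t=np.array(m["tvec"],float).ravel()
    return R,t,np.array(m["intrinsics"],float)
def cam2w(name,p):
    R,t,K=T(name); return (np.atleast_2d(p)-t)@R
def mask_pts(name,mask,d):
    R,t,K=T(name); v,u=np.nonzero(mask&(d>0)); z=d[v,u]
    P=np.stack([(u-K[0,2])/K[0,0]*z,(v-K[1,2])/K[1,1]*z,z],1)
    return (P-t)@R
def project(name,P):
    R,t,K=T(name); q=(np.atleast_2d(P)@R.T+t)@K.T; return q[:,:2]/q[:,2:]
E
python3 - <<'E'
from h import *
s=bot.read_state(); print({k:np.round(v,3).tolist() for k,v in s.items()})
for c in ["top","scene"]:
    im,d=bot.capture(c); cv2.imwrite(f"pics/{c}0.png",im[:,:,::-1])
    for l in ["case_1_mid","tray_mid","tape_roll","eraser","washer_box"]:
        for r in bot.trace(l,c):
            m=r["mask"]; v,u=np.nonzero(m); P=mask_pts(c,m,d)
            zt=np.percentile(P[:,2],90); Q=P[P[:,2]>zt-0.012]
            rect=cv2.minAreaRect((Q[:,:2]*1000).astype(np.float32)) if len(Q)>5 else None
            print(c,l,round(r["conf"],2),"px",int(u.mean()),int(v.mean()),len(u),"top z",round(zt,3),"rect",np.round(np.hstack([rect[0],rect[1],rect[2]]),1) if rect else None, "rgb",im[m].mean(0).astype(int))
E
```

```text
pics
{'time_s': 0.0, 'joint_positions': [62.941, 30.278, 82.158, -0.001, 67.69, -10.226], 'qvel': [0.028, -0.033, -0.063, 0.051, 0.113, 0.059], 'tau': [0.001, -44.005, -17.659, 0.063, 0.058, -0.0], 'position': [0.181, 0.598, 0.222], 'tcp_rot': [[-0.957, 0.29, -0.001], [0.29, 0.957, -0.002], [0.0, -0.002, -1.0]], 'force': [0.225, -0.214, 0.78], 'moment': [-0.076, 0.023, -0.018], 'grasp_force': 0.0, 'opening': 0.998}
top case_1_mid 0.93 px 229 228 895 top z 0.054 rect [490.8 112.  127.9  48.9   8.6] rgb [185 181 181]
top case_1_mid 0.75 px 174 257 1060 top z 0.054 rect [415.1 261.6 133.1  50.1  87.3] rgb [229 167  64]
top tray_mid 0.72 px 258 157 1660 top z 0.027 rect [688.4  33.4 125.6  92.7  80.2] rgb [222 209 117]
top tape_roll 0.46 px 264 249 181 top z 0.015 rect [433.4  22.8  42.7  42.2  44.7] rgb [ 73 191 196]
top eraser 0.57 px 348 245 112 top z 0.015 rect [ 437.8 -206.2   19.1   41.6   77.9] rgb [242 228 230]
top washer_box 0.59 px 208 185 251 top z 0.025 rect [611.8 174.9  37.   48.5  18.9] rgb [216 224 214]
scene case_1_mid 0.98 px 146 197 1557 top z 0.052 rect [414.1 259.7 134.6  51.1  87.4] rgb [184 110  53]
scene case_1_mid 0.67 px 217 200 1566 top z 0.052 rect [491.6 111.3 132.2  52.5   9.1] rgb [130 131 132]
scene tray_mid 0.92 px 293 181 1408 top z 0.031 rect [689.2  31.5 128.4  98.2  80.1] rgb [179 158  93]
scene tray_mid 0.69 px 404 272 2338 top z 0.053 rect [ 446.3 -327.9  132.8   50.1    4.7] rgb [155 158 160]
scene tape_roll 0.51 px 235 229 308 top z 0.012 rect [437.3  23.2  55.1  45.4  34.3] rgb [ 75 149 154]
scene eraser 0.53 px 337 261 233 top z 0.013 rect [ 436.3 -207.1   20.6   42.5   75.2] rgb [205 187 190]
scene eraser 0.42 px 217 200 1571 top z 0.052 rect [491.6 111.2 132.3  52.5   9.1] rgb [131 132 133]
```

```bash
python3 - <<'E'
import cv2
a=cv2.imread("pics/top0.png"); b=cv2.imread("pics/scene0.png")
c=a[130:310,130:410]
cv2.imwrite("pics/crop0.png",cv2.resize(c,None,fx=2.8,fy=2.8,interpolation=cv2.INTER_CUBIC))
E
```

```text
(no output)
```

View pics/scene0.png

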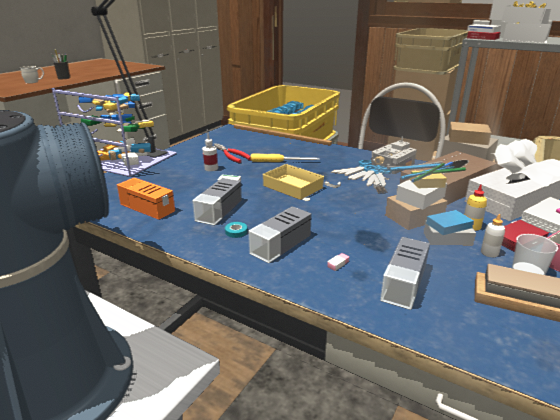

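View pics/crop0.png

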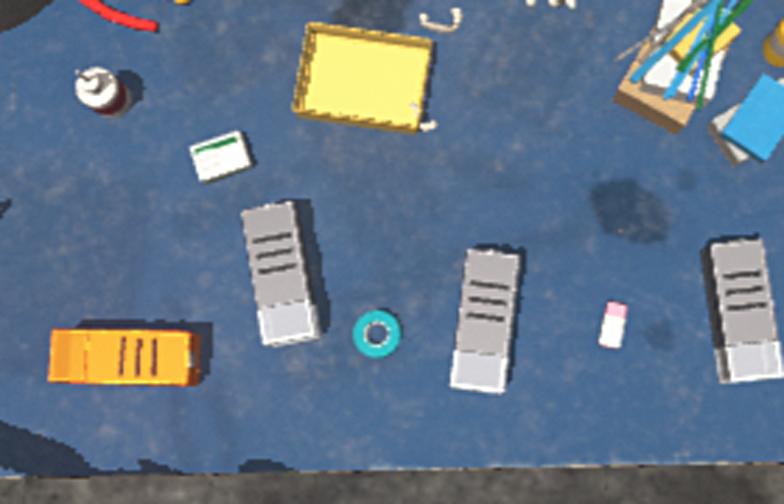

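Grey cases in the top picture: left (229,228), middle about (303,243), right about (397,240). The left one is the first of the row. The orange box at (174,257) is the look-alike, so I leave it alone; the crop confirms colour and clear near ends. Next I measure the middle and right cases and work out the first move.

```bash
cat >> h.py <<'E'
def rect(P):
    c,(a,b),ang=cv2.minAreaRect((P[:,:2]*1000).astype(np.float32))
    if a<b: a,b,ang=b,a,ang+90
    ang=(ang+90)%180-90
    return np.round([*c,a,b,ang],1)
def plan(x,y,z,yaw):
    """tool-frame shift (mm) and roll (rad) to reach TCP target, tool y = case yaw+90"""
    s=bot.read_state(); R=np.array(s["tcp_rot"]); d=np.array([x,y,z])/1000-s["position"]
    cur=np.degrees(np.arctan2(R[1,1],R[0,1])); dy=(yaw+90-cur+180)%360-180
    print("pos",np.round(np.array(s["position"])*1000,1),"world d",np.round(d*1000,1),"tool d",np.round(R.T@d*1000,1),"roll",round(-np.radians(dy),3))
E
python3 - <<'E'
from h import *
im,d=bot.capture("top")
allp=mask_pts("top",np.ones(d.shape,bool),d)
for y0 in (112,-75,-328):
    m=(allp[:,2]>0.045)&(allp[:,2]<0.06)&(abs(allp[:,1]*1000-y0)<75)&(allp[:,0]>.36)&(allp[:,0]<.6)
    print(rect(allp[m]),m.sum(),allp[m][:,2].mean())
R,t,K=T("top"); print(-R.T@t); R,t,K=T("scene"); print(-R.T@t)
m=(allp[:,2]>0.06)&(allp[:,0]>.3)&(allp[:,0]<.8)&(abs(allp[:,1])<.45); Q=allp[m]
print("tall", m.sum(), Q.min(0) if m.any() else 0,Q.max(0) if m.any() else 0)
for z in (0.15,): plan(491,112,z*1000,8.7)
E
```

```text
[492.6 113.7 131.9  50.9   9.6] 931 0.05148387305704153
[442.7 -81.3 131.6  49.9  -8.6] 937 0.05156168063909702
[ 489.8 -326.7  221.4   62.2   -1.2] 986 0.05156435056564302
[ 0.35376605 -0.04905681  1.17189429]
[-0.17936318 -0.4565735   0.45944224]
tall 9026 [ 0.51592113 -0.44939129  0.06002529] [0.79974807 0.44996648 0.61318616]
pos [181.  598.2 222.6] world d [ 310.  -486.2  -72.6] tool d [-437.6 -375.6   72.6] roll -0.446
```

Request:
{"fn": "move_arm", "kwargs": {
  "increments": [
    {"xyz": [-31, -27, 5], "roll": 0, "grip": 100},
    {"xyz": [-31, -27, 5], "roll": 0, "grip": 100},
    {"xyz": [-31, -27, 5], "roll": 0, "grip": 100},
    {"xyz": [-31, -27, 5], "roll": 0, "grip": 100},
    {"xyz": [-31, -27, 5], "roll": 0, "grip": 100}
  ]
}}

```text
time_s: 1.07
position: [0.2908, 0.4227, 0.1976]
tcp_rot: [[-0.957, 0.289, 0.001], [0.289, 0.957, 0.0], [-0.001, 0.001, -1.0]]
force: [-0.6, -0.3, 0.6]
opening: 1.0
grasp_force: 0.0
```

Request:
{"fn": "move_arm", "kwargs": {
  "increments": [
    {"xyz": [-31, -27, 5], "roll": 0, "grip": 100},
    {"xyz": [-31, -27, 5], "roll": 0, "grip": 100},
    {"xyz": [-31, -27, 5], "roll": 0, "grip": 100},
    {"xyz": [-31, -27, 5], "roll": 0, "grip": 100},
    {"xyz": [-31, -27, 5], "roll": 0, "grip": 100}
  ]
}}

```text
time_s: 1.48
position: [0.4005, 0.2484, 0.1727]
tcp_rot: [[-0.957, 0.289, 0.001], [0.289, 0.957, 0.0], [-0.001, 0.001, -1.0]]
force: [0.6, -0.1, -0.3]
opening: 1.005
grasp_force: 0.0
```

Request:
{"fn": "move_arm", "kwargs": {
  "increments": [
    {"xyz": [-31, -27, 5], "roll": 0, "grip": 100},
    {"xyz": [-31, -27, 5], "roll": 0, "grip": 100},
    {"xyz": [-31, -27, 5], "roll": 0, "grip": 100},
    {"xyz": [-31, -27, 5], "roll": 0, "grip": 100}
  ]
}}

```text
time_s: 1.82
position: [0.488, 0.1088, 0.1526]
tcp_rot: [[-0.957, 0.29, 0.001], [0.29, 0.957, 0.0], [-0.001, 0.0, -1.0]]
force: [1.3, 0.1, -1.3]
opening: 0.997
grasp_force: 0.0
```

Request:
{"fn": "move_arm", "kwargs": {
  "increments": [
    {"xyz": [0, 0, 0], "roll": -0.11, "grip": 100},
    {"xyz": [0, 0, 0], "roll": -0.11, "grip": 100},
    {"xyz": [0, 0, 0], "roll": -0.11, "grip": 100},
    {"xyz": [0, 0, 0], "roll": -0.11, "grip": 100},
    {"xyz": [0, 0, 0], "roll": 0, "grip": 100}
  ]
}}

```text
time_s: 2.23
position: [0.4872, 0.1104, 0.1527]
tcp_rot: [[-0.989, -0.147, 0.001], [-0.147, 0.989, -0.0], [-0.0, -0.0, -1.0]]
force: [-0.2, 0.5, -0.5]
opening: 0.995
grasp_force: 0.0
```

```bash
python3 - <<'E'
from h import *
plan(492,112,10,9)
im,d=bot.capture("wrist"); cv2.imwrite("pics/wrist0.png",im[:,:,::-1])
m=bot.camera_model("wrist"); print(m)
s=bot.read_state(); R=np.array(s["tcp_rot"]); p=np.array(s["position"])
for r in bot.spot_in("case_1_mid","wrist"):
    q=np.array(m["tool_from_camera"])@np.r_[r["at"],1]; print(r["conf"],np.round(1000*(R@q[:3]+p),1))
E
```

```text
pos [487.2 110.4 152.7] world d [   4.8    1.6 -142.7] tool d [ -4.9   0.9 142.7] roll -0.01
{'intrinsics': array([[325.1922621 ,   0.        , 281.93975184],
       [  0.        , 325.1922621 , 202.72741838],
       [  0.        ,   0.        ,   1.        ]]), 'tool_from_camera': array([[-4.53273350e-04, -9.60089789e-01, -2.79691602e-01,
         7.78025238e-02],
       [ 9.99999409e-01, -1.58812997e-04, -1.07546435e-03,
        -1.12842761e-03],
       [ 9.88123675e-04, -2.79691924e-01,  9.60089293e-01,
        -1.63262265e-01],
       [ 0.00000000e+00,  0.00000000e+00,  0.00000000e+00,
         1.00000000e+00]])}
0.78 [481.7 115.2  54.9]
0.59 [416.3 239.3  57.2]
```

View pics/wrist0.png

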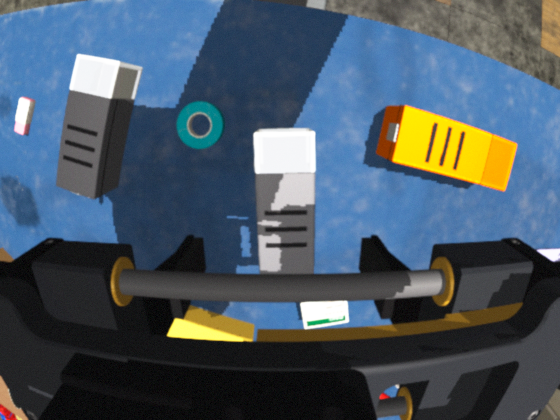

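The left case lies squarely between the fingers, its clear end at (285,150) in the wrist picture. Descending to grip.

Request:
{"fn": "move_arm", "kwargs": {
  "increments": [
    {"xyz": [-5, 1, 35], "roll": -0.01, "grip": 100},
    {"xyz": [0, 0, 35], "roll": 0, "grip": 100},
    {"xyz": [0, 0, 35], "roll": 0, "grip": 100},
    {"xyz": [0, 0, 25], "roll": 0, "grip": 100},
    {"xyz": [0, 0, 12], "roll": 0, "grip": 100}
  ]
}}

```text
time_s: 2.75
position: [0.49, 0.1126, 0.0076]
tcp_rot: [[-0.988, -0.153, -0.004], [-0.153, 0.988, 0.0], [0.004, 0.001, -1.0]]
force: [-0.5, 1.0, 0.8]
opening: 0.999
grasp_force: 0.0
```

Request:
{"fn": "move_arm", "kwargs": {
  "increments": [
    {"xyz": [0, 0, 0], "roll": 0, "grip": 100},
    {"xyz": [0, 0, 0], "roll": 0, "grip": 0},
    {"xyz": [0, 0, 0], "roll": 0, "grip": 0},
    {"xyz": [0, 0, 0], "roll": 0, "grip": 0},
    {"xyz": [0, 0, 0], "roll": 0, "grip": 0}
  ]
}}

```text
time_s: 3.17
position: [0.4927, 0.1125, 0.0118]
tcp_rot: [[-0.988, -0.155, 0.003], [-0.155, 0.988, -0.0], [-0.003, -0.0, -1.0]]
force: [-0.2, 0.4, -0.4]
opening: 0.784
grasp_force: 0.0
```

Request:
{"fn": "move_arm", "kwargs": {
  "increments": [
    {"xyz": [0, 0, 0], "roll": 0, "grip": 0},
    {"xyz": [0, 0, 0], "roll": 0, "grip": 0},
    {"xyz": [0, 0, 0], "roll": 0, "grip": 0}
  ]
}}

```text
time_s: 3.42
position: [0.492, 0.1129, 0.0112]
tcp_rot: [[-0.988, -0.155, 0.001], [-0.155, 0.988, 0.001], [-0.001, 0.001, -1.0]]
force: [-0.8, 2.5, 5.9]
opening: 0.573
grasp_force: 30.0
```

Request:
{"fn": "move_arm", "kwargs": {
  "increments": [
    {"xyz": [0, 0, 0], "roll": 0, "grip": 0},
    {"xyz": [0, 0, -15], "roll": 0, "grip": 0},
    {"xyz": [0, 0, -30], "roll": 0, "grip": 0},
    {"xyz": [0, 0, -35], "roll": 0, "grip": 0},
    {"xyz": [0, 0, -35], "roll": 0, "grip": 0}
  ]
}}

```text
time_s: 3.83
position: [0.4897, 0.1122, 0.1252]
tcp_rot: [[-0.988, -0.155, -0.005], [-0.155, 0.988, -0.0], [0.005, 0.0, -1.0]]
force: [1.8, -0.0, -5.8]
opening: 0.569
grasp_force: 30.0
```

Request:
{"fn": "move_arm", "kwargs": {
  "increments": [
    {"xyz": [0, 0, -35], "roll": 0, "grip": 0},
    {"xyz": [0, 0, -30], "roll": 0, "grip": 0},
    {"xyz": [0, 0, -20], "roll": 0, "grip": 0},
    {"xyz": [0, 0, 0], "roll": 0, "grip": 0},
    {"xyz": [0, 0, 0], "roll": 0, "grip": 0}
  ]
}}

```text
time_s: 4.25
position: [0.4912, 0.1123, 0.2102]
tcp_rot: [[-0.988, -0.156, 0.0], [-0.156, 0.988, -0.0], [-0.0, -0.0, -1.0]]
force: [0.0, -0.9, -5.3]
opening: 0.574
grasp_force: 30.0
```

```bash
cat > st.py <<'E'
from h import *
import sys
F=[];M=[]
for c in sys.argv[2].split(","):
    im,d=bot.capture(c); cv2.imwrite(f"pics/{sys.argv[1]}_{c}{len(F)}.png",im[:,:,::-1])
    s=bot.read_state(); F.append(s["force"]); M.append(s["moment"])
print("t",s["time_s"],"pos",np.round(np.array(s["position"])*1000,1),"R y",np.round(np.array(s["tcp_rot"])[:,1],3))
R=np.array(s["tcp_rot"])
print("F",np.round(F,2).tolist(),"\nM tool",np.round(np.array(M)@R,3).tolist())
E
python3 st.py c1a wrist,scene
```

```text
t 4.35 pos [489.6 112.3 208.3] R y [-0.155  0.988  0.001]
F [[-1.16, -0.5, -6.17], [-0.62, 0.34, -6.24]] 
M tool [[-0.066, -0.003, -0.048], [-0.057, 0.086, 0.018]]
```

Request:
{"fn": "move_arm", "kwargs": {
  "increments": [
    {"xyz": [35, 0, 0], "roll": 0, "grip": 0},
    {"xyz": [35, 0, 0], "roll": 0, "grip": 0},
    {"xyz": [-35, 0, 0], "roll": 0, "grip": 0},
    {"xyz": [-35, 0, 0], "roll": 0, "grip": 0},
    {"xyz": [-35, 0, 0], "roll": 0, "grip": 0}
  ]
}}

```text
time_s: 4.77
position: [0.5213, 0.1179, 0.2062]
tcp_rot: [[-0.988, -0.155, -0.011], [-0.155, 0.988, -0.0], [0.011, 0.001, -1.0]]
force: [2.6, 0.1, -6.8]
opening: 0.574
grasp_force: 30.0
```

Request:
{"fn": "move_arm", "kwargs": {
  "increments": [
    {"xyz": [35, 0, 0], "roll": 0, "grip": 0},
    {"xyz": [35, 0, 0], "roll": 0, "grip": 0},
    {"xyz": [35, 0, 0], "roll": 0, "grip": 0},
    {"xyz": [-35, 0, 0], "roll": 0, "grip": 0},
    {"xyz": [-35, 0, 0], "roll": 0, "grip": 0}
  ]
}}

```text
time_s: 5.18
position: [0.469, 0.1127, 0.201]
tcp_rot: [[-0.987, -0.155, -0.041], [-0.155, 0.988, -0.0], [0.041, 0.006, -0.999]]
force: [3.8, -1.0, -4.7]
opening: 0.575
grasp_force: 30.0
```

Request:
{"fn": "move_arm", "kwargs": {
  "increments": [
    {"xyz": [-35, 0, 0], "roll": 0, "grip": 0},
    {"xyz": [35, 0, 0], "roll": 0, "grip": 0},
    {"xyz": [35, 0, 0], "roll": 0, "grip": 0},
    {"xyz": [35, 0, 0], "roll": 0, "grip": 0},
    {"xyz": [-35, 0, 0], "roll": 0, "grip": 0}
  ]
}}

```text
time_s: 5.6
position: [0.4092, 0.107, 0.1958]
tcp_rot: [[-0.985, -0.156, -0.079], [-0.156, 0.988, -0.0], [0.078, 0.012, -0.997]]
force: [-21.8, -0.5, -14.0]
opening: 0.576
grasp_force: 30.0
```

Request:
{"fn": "move_arm", "kwargs": {
  "increments": [
    {"xyz": [-35, 0, 0], "roll": 0, "grip": 0}
  ]
}}

```text
time_s: 5.68
position: [0.469, 0.1127, 0.2009]
tcp_rot: [[-0.987, -0.155, -0.041], [-0.155, 0.988, -0.0], [0.041, 0.006, -0.999]]
force: [4.5, -0.5, -4.9]
opening: 0.574
grasp_force: 30.0
```

```bash
python3 st.py c1b wrist,scene,wrist,wrist,scene,wrist; python3 - <<'E'
import cv2,numpy as np
a=cv2.imread("pics/c1a_scene1.png");b=cv2.imread("pics/c1b_scene1.png");c=cv2.imread("pics/c1b_scene4.png")
w=[cv2.imread(f"pics/{n}.png")[100:300,180:390] for n in ("c1a_wrist0","c1b_wrist0","c1b_wrist5")]
t=np.hstack([cv2.resize(i[60:220,150:318],(260,248)) for i in (a,b,c)]); u=np.hstack([cv2.resize(i,(260,248)) for i in w])
cv2.imwrite("pics/c1.png",np.vstack([t,u]))
E
```

```text
t 5.9833 pos [490.6 112.4 208.8] R y [-0.155  0.988  0.001]
F [[14.6, 1.21, -2.92], [1.83, 0.13, -4.39], [-0.39, 0.25, -6.4], [-0.38, -0.11, -6.26], [-0.44, 0.05, -5.63], [-2.05, -0.23, -6.48]] 
M tool [[0.073, -1.298, -0.016], [0.04, -0.303, -0.006], [-0.004, 0.016, -0.017], [-0.075, -0.021, -0.034], [-0.03, -0.009, 0.041], [-0.052, -0.076, -0.001]]
```

View pics/c1.png

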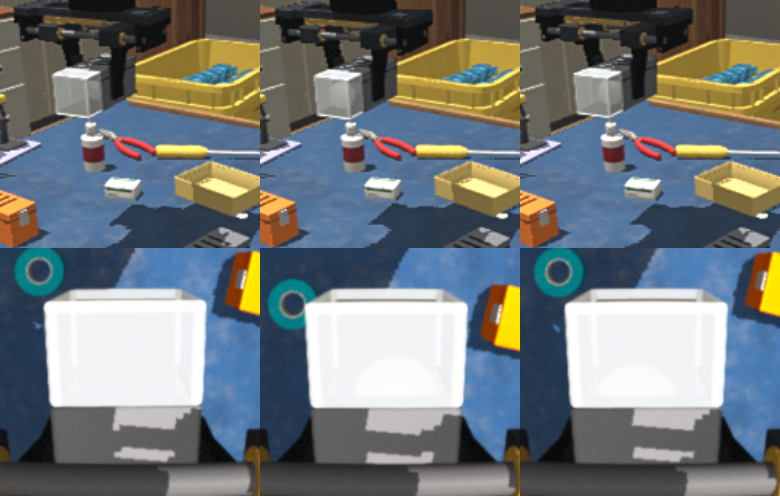

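The wrist tiles show a pale dome in the clear end after the shake, at (405,380) and (635,380). It was absent before, and the scene tile also shows a round shape at (340,90). So case 1 holds the ball. All three must still be checked, so I set it back where it stood and carry on.

Request:
{"fn": "move_arm", "kwargs": {
  "increments": [
    {"xyz": [0, 0, 25], "roll": 0, "grip": 0},
    {"xyz": [0, 0, 35], "roll": 0, "grip": 0},
    {"xyz": [0, 0, 35], "roll": 0, "grip": 0},
    {"xyz": [0, 0, 35], "roll": 0, "grip": 0},
    {"xyz": [0, 0, 25], "roll": 0, "grip": 0}
  ]
}}

```text
time_s: 6.4
position: [0.4899, 0.1124, 0.0528]
tcp_rot: [[-0.988, -0.155, -0.004], [-0.155, 0.988, -0.0], [0.004, 0.001, -1.0]]
force: [-0.2, 0.4, -5.5]
opening: 0.572
grasp_force: 30.0
```

Request:
{"fn": "move_arm", "kwargs": {
  "increments": [
    {"xyz": [0, 0, 18], "roll": 0, "grip": 0},
    {"xyz": [0, 0, 9], "roll": 0, "grip": 0},
    {"xyz": [0, 0, 8], "roll": 0, "grip": 0},
    {"xyz": [0, 0, 5], "roll": 0, "grip": 0},
    {"xyz": [0, 0, 3], "roll": 0, "grip": 0}
  ]
}}

```text
time_s: 6.82
position: [0.4923, 0.1124, 0.0126]
tcp_rot: [[-0.988, -0.156, 0.001], [-0.156, 0.988, -0.0], [-0.001, -0.0, -1.0]]
force: [0.9, 0.9, -5.7]
opening: 0.572
grasp_force: 30.0
```

Request:
{"fn": "move_arm", "kwargs": {
  "increments": [
    {"xyz": [0, 0, 0], "roll": 0, "grip": 0},
    {"xyz": [0, 0, 0], "roll": 0, "grip": 0}
  ]
}}

```text
time_s: 6.98
position: [0.4923, 0.1125, 0.0133]
tcp_rot: [[-0.988, -0.156, 0.002], [-0.156, 0.988, -0.0], [-0.002, -0.0, -1.0]]
force: [0.3, 0.6, -6.0]
opening: 0.57
grasp_force: 30.0
```

Request:
{"fn": "move_arm", "kwargs": {
  "increments": [
    {"xyz": [0, 0, 1], "roll": 0, "grip": 0},
    {"xyz": [0, 0, 1], "roll": 0, "grip": 0},
    {"xyz": [0, 0, 0], "roll": 0, "grip": 0}
  ]
}}

```text
time_s: 7.23
position: [0.4922, 0.1125, 0.0115]
tcp_rot: [[-0.988, -0.156, 0.002], [-0.156, 0.988, -0.0], [-0.002, -0.0, -1.0]]
force: [-1.3, 0.4, 0.3]
opening: 0.575
grasp_force: 30.0
```

Request:
{"fn": "move_arm", "kwargs": {
  "increments": [
    {"xyz": [0, 0, 0], "roll": 0, "grip": 90},
    {"xyz": [0, 0, 0], "roll": 0, "grip": 90},
    {"xyz": [0, 0, 0], "roll": 0, "grip": 100},
    {"xyz": [0, 0, 0], "roll": 0, "grip": 100},
    {"xyz": [0, 0, 0], "roll": 0, "grip": 100}
  ]
}}

```text
time_s: 7.65
position: [0.4919, 0.1124, 0.0107]
tcp_rot: [[-0.988, -0.156, 0.0], [-0.156, 0.988, 0.0], [-0.0, -0.0, -1.0]]
force: [1.2, -0.1, -0.7]
opening: 0.862
grasp_force: 0.0
```

Request:
{"fn": "move_arm", "kwargs": {
  "increments": [
    {"xyz": [0, 0, -15], "roll": 0, "grip": 100},
    {"xyz": [0, 0, -35], "roll": 0, "grip": 100},
    {"xyz": [0, 0, -35], "roll": 0, "grip": 100},
    {"xyz": [0, 0, -35], "roll": 0, "grip": 100},
    {"xyz": [0, 0, -20], "roll": 0, "grip": 100}
  ]
}}

```text
time_s: 8.07
position: [0.493, 0.1125, 0.1538]
tcp_rot: [[-0.988, -0.156, 0.005], [-0.156, 0.988, 0.0], [-0.004, -0.001, -1.0]]
force: [0.0, -0.2, -0.1]
opening: 0.997
grasp_force: 0.0
```

```bash
python3 - <<'E'
from h import *
plan(443,-81.3,150,-8.6)
im,d=bot.capture("scene")
P=mask_pts("scene",np.ones(d.shape,bool),d)
for x0,y0 in ((492,112),(443,-81),(446,-328)):
    m=(P[:,2]>0.045)&(P[:,2]<0.058)&(abs(P[:,1]*1000-y0)<60)&(abs(P[:,0]*1000-x0)<80)
    print(rect(P[m]),m.sum())
E
```

```text
pos [493.  112.5 153.8] world d [ -50.  -193.8   -3.8] tool d [  79.6 -183.7    3.6] roll 0.306
[493.5 111.1 135.   52.3   8.6] 670
[442.3 -82.8 132.5  52.4  -8.6] 1031
[ 445.8 -327.7  132.    50.     4.9] 1455
```

Request:
{"fn": "move_arm", "kwargs": {
  "increments": [
    {"xyz": [16, -37, 0], "roll": 0, "grip": 100},
    {"xyz": [16, -37, 0], "roll": 0, "grip": 100},
    {"xyz": [16, -37, 0], "roll": 0, "grip": 100},
    {"xyz": [16, -37, 0], "roll": 0, "grip": 100},
    {"xyz": [16, -36, 0], "roll": 0, "grip": 100}
  ]
}}

```text
time_s: 8.53
position: [0.4405, -0.0832, 0.1505]
tcp_rot: [[-0.988, -0.156, 0.0], [-0.156, 0.988, -0.0], [-0.0, -0.0, -1.0]]
force: [0.6, -0.6, 0.3]
opening: 1.001
grasp_force: 0.0
```

Request:
{"fn": "move_arm", "kwargs": {
  "increments": [
    {"xyz": [0, 0, 0], "roll": 0.102, "grip": 100},
    {"xyz": [0, 0, 0], "roll": 0.102, "grip": 100},
    {"xyz": [0, 0, 0], "roll": 0.102, "grip": 100},
    {"xyz": [0, 0, 0], "roll": 0, "grip": 100},
    {"xyz": [0, 0, 0], "roll": 0, "grip": 100}
  ]
}}

```text
time_s: 8.95
position: [0.4411, -0.0818, 0.1504]
tcp_rot: [[-0.989, 0.147, -0.0], [0.147, 0.989, 0.0], [0.0, 0.0, -1.0]]
force: [-0.3, 1.3, 0.0]
opening: 1.0
grasp_force: 0.0
```

```bash
python3 - <<'E'
from h import *
plan(443,-81.5,11,-8.6)
E
```

```text
pos [441.1 -81.8 150.4] world d [   1.9    0.3 -139.4] tool d [ -1.9   0.6 139.4] roll 0.003
```

Request:
{"fn": "move_arm", "kwargs": {
  "increments": [
    {"xyz": [-2, 0, 35], "roll": 0, "grip": 100},
    {"xyz": [0, 0, 35], "roll": 0, "grip": 100},
    {"xyz": [0, 0, 35], "roll": 0, "grip": 100},
    {"xyz": [0, 0, 24], "roll": 0, "grip": 100},
    {"xyz": [0, 0, 10], "roll": 0, "grip": 100}
  ]
}}

```text
time_s: 9.37
position: [0.4418, -0.0811, 0.0086]
tcp_rot: [[-0.989, 0.146, -0.004], [0.146, 0.989, 0.002], [0.005, 0.001, -1.0]]
force: [-0.1, -0.0, 0.5]
opening: 1.003
grasp_force: 0.0
```

Request:
{"fn": "move_arm", "kwargs": {
  "increments": [
    {"xyz": [0, 0, 0], "roll": 0, "grip": 100},
    {"xyz": [0, 0, 0], "roll": 0, "grip": 100}
  ]
}}

```text
time_s: 9.53
position: [0.443, -0.0816, 0.011]
tcp_rot: [[-0.989, 0.147, -0.001], [0.147, 0.989, 0.001], [0.002, 0.0, -1.0]]
force: [0.1, 0.0, -0.2]
opening: 0.996
grasp_force: 0.0
```

Request:
{"fn": "move_arm", "kwargs": {
  "increments": [
    {"xyz": [0, 0, 0], "roll": 0, "grip": 0},
    {"xyz": [0, 0, 0], "roll": 0, "grip": 0},
    {"xyz": [0, 0, 0], "roll": 0, "grip": 0},
    {"xyz": [0, 0, 0], "roll": 0, "grip": 0},
    {"xyz": [0, 0, 0], "roll": 0, "grip": 0}
  ]
}}

```text
time_s: 9.95
position: [0.4437, -0.0822, 0.0122]
tcp_rot: [[-0.989, 0.149, 0.001], [0.149, 0.989, -0.001], [-0.001, -0.0, -1.0]]
force: [1.5, -0.4, -0.4]
opening: 0.703
grasp_force: 0.0
```

Request:
{"fn": "move_arm", "kwargs": {
  "increments": [
    {"xyz": [0, 0, 0], "roll": 0, "grip": 0},
    {"xyz": [0, 0, 0], "roll": 0, "grip": 0},
    {"xyz": [0, 0, 0], "roll": 0, "grip": 0},
    {"xyz": [0, 0, 0], "roll": 0, "grip": 0}
  ]
}}

```text
time_s: 10.28
position: [0.4434, -0.082, 0.0119]
tcp_rot: [[-0.989, 0.149, 0.0], [0.149, 0.989, -0.0], [-0.0, 0.0, -1.0]]
force: [0.6, 1.9, 5.5]
opening: 0.573
grasp_force: 30.0
```

Request:
{"fn": "move_arm", "kwargs": {
  "increments": [
    {"xyz": [0, 0, -15], "roll": 0, "grip": 0},
    {"xyz": [0, 0, -30], "roll": 0, "grip": 0},
    {"xyz": [0, 0, -35], "roll": 0, "grip": 0},
    {"xyz": [0, 0, -35], "roll": 0, "grip": 0},
    {"xyz": [0, 0, -35], "roll": 0, "grip": 0}
  ]
}}

```text
time_s: 10.7
position: [0.4419, -0.0817, 0.1621]
tcp_rot: [[-0.989, 0.149, -0.003], [0.149, 0.989, 0.001], [0.003, 0.001, -1.0]]
force: [0.7, -0.3, -4.1]
opening: 0.572
grasp_force: 30.0
```

Request:
{"fn": "move_arm", "kwargs": {
  "increments": [
    {"xyz": [0, 0, -30], "roll": 0, "grip": 0},
    {"xyz": [0, 0, -20], "roll": 0, "grip": 0},
    {"xyz": [-35, 0, 0], "roll": 0, "grip": 0},
    {"xyz": [-25, 0, 0], "roll": 0, "grip": 0},
    {"xyz": [0, 0, 0], "roll": 0, "grip": 0}
  ]
}}

```text
time_s: 11.12
position: [0.5084, -0.0931, 0.2123]
tcp_rot: [[-0.989, 0.149, 0.009], [0.149, 0.989, -0.003], [-0.009, -0.002, -1.0]]
force: [0.6, -1.4, -3.8]
opening: 0.573
grasp_force: 30.0
```

```bash
python3 st.py c2a wrist,wrist
```

```text
t 11.2167 pos [502.1 -90.9 210.4] R y [0.149 0.989 0.   ]
F [[-1.46, 0.48, -4.65], [-0.82, -0.08, -4.6]] 
M tool [[0.022, 0.092, -0.042], [-0.025, 0.031, -0.026]]
```

Request:
{"fn": "move_arm", "kwargs": {
  "increments": [
    {"xyz": [35, 0, 0], "roll": 0, "grip": 0},
    {"xyz": [35, 0, 0], "roll": 0, "grip": 0},
    {"xyz": [-35, 0, 0], "roll": 0, "grip": 0},
    {"xyz": [-35, 0, 0], "roll": 0, "grip": 0},
    {"xyz": [-35, 0, 0], "roll": 0, "grip": 0}
  ]
}}

```text
time_s: 11.63
position: [0.5323, -0.0944, 0.209]
tcp_rot: [[-0.989, 0.15, -0.008], [0.15, 0.989, 0.003], [0.009, 0.002, -1.0]]
force: [3.5, -1.6, -2.6]
opening: 0.574
grasp_force: 30.0
```

Request:
{"fn": "move_arm", "kwargs": {
  "increments": [
    {"xyz": [35, 0, 0], "roll": 0, "grip": 0},
    {"xyz": [35, 0, 0], "roll": 0, "grip": 0},
    {"xyz": [35, 0, 0], "roll": 0, "grip": 0},
    {"xyz": [-35, 0, 0], "roll": 0, "grip": 0},
    {"xyz": [-35, 0, 0], "roll": 0, "grip": 0}
  ]
}}

```text
time_s: 12.05
position: [0.4832, -0.083, 0.2041]
tcp_rot: [[-0.988, 0.15, -0.033], [0.15, 0.989, 0.013], [0.034, 0.008, -0.999]]
force: [3.9, -2.3, -3.2]
opening: 0.576
grasp_force: 30.0
```

Request:
{"fn": "move_arm", "kwargs": {
  "increments": [
    {"xyz": [-35, 0, 0], "roll": 0, "grip": 0},
    {"xyz": [35, 0, 0], "roll": 0, "grip": 0},
    {"xyz": [35, 0, 0], "roll": 0, "grip": 0},
    {"xyz": [35, 0, 0], "roll": 0, "grip": 0},
    {"xyz": [-35, 0, 0], "roll": 0, "grip": 0}
  ]
}}

```text
time_s: 12.47
position: [0.425, -0.068, 0.1985]
tcp_rot: [[-0.986, 0.15, -0.069], [0.148, 0.989, 0.029], [0.073, 0.018, -0.997]]
force: [-20.5, 8.4, -12.3]
opening: 0.571
grasp_force: 30.0
```

Request:
{"fn": "move_arm", "kwargs": {
  "increments": [
    {"xyz": [-35, 0, 0], "roll": 0, "grip": 0}
  ]
}}

```text
time_s: 12.55
position: [0.4832, -0.083, 0.2042]
tcp_rot: [[-0.988, 0.15, -0.033], [0.15, 0.989, 0.013], [0.034, 0.008, -0.999]]
force: [3.7, -2.7, -2.7]
opening: 0.572
grasp_force: 30.0
```

```bash
python3 st.py c2b wrist,scene,wrist,wrist,scene,wrist; python3 - <<'E'
import cv2,numpy as np
w=[cv2.imread(f"pics/{n}.png")[100:300,180:390] for n in ("c2a_wrist0","c2b_wrist0","c2b_wrist2","c2b_wrist5")]
u=np.hstack([cv2.resize(i,(199,190)) for i in w])
cv2.imwrite("pics/c2.png",np.vstack([u,cv2.resize(cv2.imread("pics/c2b_scene1.png")[50:250,200:398],(398,400)).repeat(2,1)[:,:796]]))
E
```

```text
t 12.85 pos [501.1 -90.5 210.8] R y [0.149 0.989 0.001]
F [[13.45, -3.79, -1.27], [1.04, -1.42, -2.72], [-0.67, 0.32, -2.48], [-0.39, 0.58, -3.67], [-0.47, -0.56, -3.61], [-0.75, -0.47, -4.42]] 
M tool [[0.141, -1.143, -0.046], [0.046, -0.138, 0.063], [-0.018, -0.013, 0.01], [-0.06, 0.066, -0.032], [-0.027, 0.046, -0.036], [-0.037, -0.038, -0.03]]
```

View pics/c2.png

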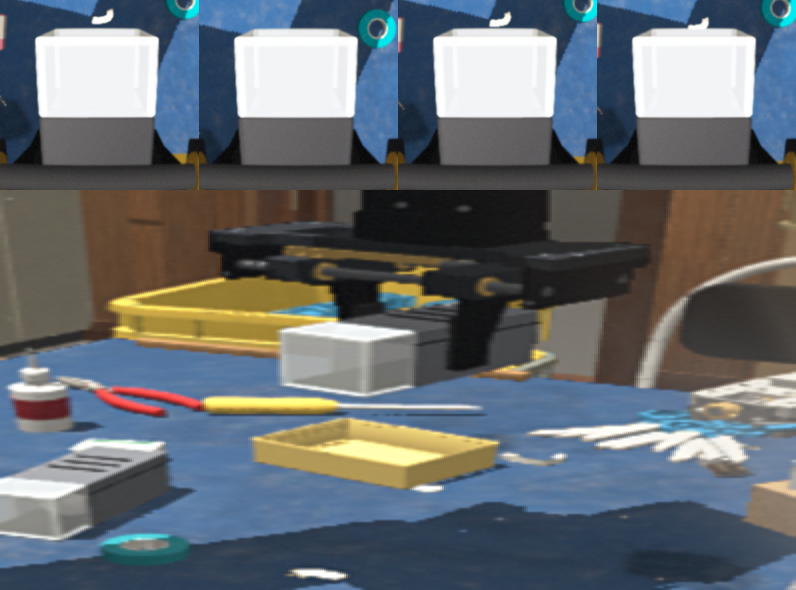

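The clear end of case 2 stays empty in all wrist tiles (e.g. (495,75)), so it is quiet. Set it back.

Request:
{"fn": "move_arm", "kwargs": {
  "increments": [
    {"xyz": [25, 0, 0], "roll": 0, "grip": 0},
    {"xyz": [35, 0, 0], "roll": 0, "grip": 0},
    {"xyz": [0, 0, 25], "roll": 0, "grip": 0},
    {"xyz": [0, 0, 35], "roll": 0, "grip": 0},
    {"xyz": [0, 0, 35], "roll": 0, "grip": 0}
  ]
}}

```text
time_s: 13.27
position: [0.4433, -0.0823, 0.1171]
tcp_rot: [[-0.989, 0.149, 0.004], [0.149, 0.989, -0.002], [-0.004, -0.001, -1.0]]
force: [0.7, -0.3, -4.6]
opening: 0.574
grasp_force: 30.0
```

Request:
{"fn": "move_arm", "kwargs": {
  "increments": [
    {"xyz": [0, 0, 35], "roll": 0, "grip": 0},
    {"xyz": [0, 0, 25], "roll": 0, "grip": 0},
    {"xyz": [0, 0, 20], "roll": 0, "grip": 0},
    {"xyz": [0, 0, 10], "roll": 0, "grip": 0},
    {"xyz": [0, 0, 8], "roll": 0, "grip": 0}
  ]
}}

```text
time_s: 13.68
position: [0.4423, -0.0818, 0.0173]
tcp_rot: [[-0.989, 0.149, -0.002], [0.149, 0.989, 0.001], [0.003, 0.001, -1.0]]
force: [0.6, 0.2, -4.9]
opening: 0.571
grasp_force: 30.0
```

Request:
{"fn": "move_arm", "kwargs": {
  "increments": [
    {"xyz": [0, 0, 4], "roll": 0, "grip": 0},
    {"xyz": [0, 0, 2], "roll": 0, "grip": 0},
    {"xyz": [0, 0, 0], "roll": 0, "grip": 0},
    {"xyz": [0, 0, 0], "roll": 0, "grip": 0}
  ]
}}

```text
time_s: 14.02
position: [0.4437, -0.0823, 0.0132]
tcp_rot: [[-0.989, 0.149, 0.001], [0.149, 0.989, -0.001], [-0.001, -0.0, -1.0]]
force: [0.6, -0.2, -3.8]
opening: 0.568
grasp_force: 30.0
```

Request:
{"fn": "move_arm", "kwargs": {
  "increments": [
    {"xyz": [0, 0, 1], "roll": 0, "grip": 0},
    {"xyz": [0, 0, 1], "roll": 0, "grip": 0},
    {"xyz": [0, 0, 0], "roll": 0, "grip": 0}
  ]
}}

```text
time_s: 14.27
position: [0.4439, -0.0823, 0.0119]
tcp_rot: [[-0.989, 0.149, 0.002], [0.149, 0.989, -0.001], [-0.002, -0.001, -1.0]]
force: [-0.2, 0.4, 5.9]
opening: 0.575
grasp_force: 30.0
```

Request:
{"fn": "move_arm", "kwargs": {
  "increments": [
    {"xyz": [0, 0, 0], "roll": 0, "grip": 90},
    {"xyz": [0, 0, 0], "roll": 0, "grip": 90},
    {"xyz": [0, 0, 0], "roll": 0, "grip": 100},
    {"xyz": [0, 0, 0], "roll": 0, "grip": 100},
    {"xyz": [0, 0, 0], "roll": 0, "grip": 100}
  ]
}}

```text
time_s: 14.68
position: [0.4433, -0.0821, 0.0106]
tcp_rot: [[-0.989, 0.149, 0.0], [0.149, 0.989, -0.0], [-0.0, -0.0, -1.0]]
force: [-0.5, -0.2, 0.3]
opening: 0.87
grasp_force: 0.0
```

Request:
{"fn": "move_arm", "kwargs": {
  "increments": [
    {"xyz": [0, 0, -15], "roll": 0, "grip": 100},
    {"xyz": [0, 0, -35], "roll": 0, "grip": 100},
    {"xyz": [0, 0, -35], "roll": 0, "grip": 100},
    {"xyz": [0, 0, -35], "roll": 0, "grip": 100},
    {"xyz": [0, 0, -20], "roll": 0, "grip": 100}
  ]
}}

```text
time_s: 15.1
position: [0.4442, -0.0824, 0.1535]
tcp_rot: [[-0.989, 0.149, 0.004], [0.149, 0.989, -0.002], [-0.004, -0.001, -1.0]]
force: [0.6, -0.6, -0.7]
opening: 1.001
grasp_force: 0.0
```

```bash
python3 - <<'E'
from h import *
plan(446,-328,150,4.8)
E
```

```text
pos [444.2 -82.4 153.5] world d [   1.8 -245.6   -3.5] tool d [ -38.4 -242.6    3.9] roll -0.233
```

Request:
{"fn": "move_arm", "kwargs": {
  "increments": [
    {"xyz": [-5.5, -34.5, 0], "roll": 0, "grip": 100},
    {"xyz": [-5.5, -34.5, 0], "roll": 0, "grip": 100},
    {"xyz": [-5.5, -34.5, 0], "roll": 0, "grip": 100},
    {"xyz": [-5.5, -34.5, 0], "roll": 0, "grip": 100},
    {"xyz": [-5.5, -34.5, 0], "roll": 0, "grip": 100}
  ]
}}

```text
time_s: 15.52
position: [0.4443, -0.2581, 0.1506]
tcp_rot: [[-0.989, 0.149, -0.0], [0.149, 0.989, 0.0], [0.0, 0.0, -1.0]]
force: [-0.1, 0.1, -0.3]
opening: 0.998
grasp_force: 0.0
```

Request:
{"fn": "move_arm", "kwargs": {
  "increments": [
    {"xyz": [-5.5, -34.5, 0], "roll": 0, "grip": 100},
    {"xyz": [-5.5, -34.5, 0], "roll": 0, "grip": 100},
    {"xyz": [0, 0, 0], "roll": -0.117, "grip": 100},
    {"xyz": [0, 0, 0], "roll": -0.117, "grip": 100},
    {"xyz": [0, 0, 0], "roll": 0, "grip": 100}
  ]
}}

```text
time_s: 15.93
position: [0.4447, -0.3272, 0.15]
tcp_rot: [[-0.996, -0.085, -0.001], [-0.085, 0.996, 0.001], [0.001, 0.001, -1.0]]
force: [-0.1, -0.0, 0.0]
opening: 0.998
grasp_force: 0.0
```

```bash
python3 - <<'E'
from h import *
img=cv2.imread("pics/top0.png")
bot.capture("wrist")
plan(446,-328,11,4.8)
m=bot.camera_model("wrist"); s=bot.read_state(); R=np.array(s["tcp_rot"]); p=np.array(s["position"])
for r in bot.spot_in("case_3_mid","wrist"):
    q=np.array(m["tool_from_camera"])@np.r_[r["at"],1]; print(r["conf"],np.round(1000*(R@q[:3]+p),1))
im,d=bot.capture("scene"); P=mask_pts("scene",np.ones(d.shape,bool),d)
k=(P[:,2]>.02)&(P[:,2]<.4)&(P[:,0]>.37)&(P[:,0]<.62)&(P[:,1]<-.36)&(P[:,1]>-.5); print(k.sum(), np.round(P[k].min(0),3),np.round(P[k].max(0),3)) if k.any() else print("free")
E
```

```text
pos [ 444.8 -326.5  150.1] world d [   1.2   -1.5 -139.1] tool d [ -1.2  -1.7 139.1] roll -0.003
0.84 [ 437.3 -331.4   54.9]
5221 [ 0.409 -0.5    0.02 ] [ 0.62 -0.36  0.4 ]
```

```bash
python3 - <<'E'
from h import *
R,t,K=T("scene"); C=-R.T@t
for u,v in ((476,305),(478,278),(492,255),(430,238),(440,250),(398,300)):
    r=R.T@np.linalg.inv(K)@[u,v,1]; print((u,v),[np.round(C+r*(z-C[2])/r[2],3)[:2].tolist() for z in (0,.05)])
E
```

```text
(476, 305) [[0.451, -0.444], [0.382, -0.445]]
(478, 278) [[0.528, -0.434], [0.451, -0.437]]
(492, 255) [[0.619, -0.445], [0.532, -0.446]]
(430, 238) [[0.62, -0.329], [0.533, -0.343]]
(440, 250) [[0.585, -0.356], [0.502, -0.367]]
(398, 300) [[0.397, -0.333], [0.334, -0.346]]
```

Request:
{"fn": "move_arm", "kwargs": {
  "increments": [
    {"xyz": [-1, -1, 35], "roll": 0, "grip": 100},
    {"xyz": [0, 0, 35], "roll": 0, "grip": 100},
    {"xyz": [0, 0, 35], "roll": 0, "grip": 100},
    {"xyz": [0, 0, 24], "roll": 0, "grip": 100},
    {"xyz": [0, 0, 10], "roll": 0, "grip": 100}
  ]
}}

```text
time_s: 16.5
position: [0.4449, -0.3252, 0.0084]
tcp_rot: [[-0.997, -0.083, -0.004], [-0.083, 0.997, 0.005], [0.004, 0.005, -1.0]]
force: [0.2, 0.3, -0.7]
opening: 1.0
grasp_force: 0.0
```

Request:
{"fn": "move_arm", "kwargs": {
  "increments": [
    {"xyz": [0, 0, 0], "roll": 0, "grip": 100},
    {"xyz": [0, 0, 0], "roll": 0, "grip": 100}
  ]
}}

```text
time_s: 16.67
position: [0.4467, -0.3274, 0.0118]
tcp_rot: [[-0.996, -0.084, -0.0], [-0.084, 0.996, -0.0], [0.0, -0.0, -1.0]]
force: [-0.2, -0.4, 0.2]
opening: 1.003
grasp_force: 0.0
```

Request:
{"fn": "move_arm", "kwargs": {
  "increments": [
    {"xyz": [0, 0, 0], "roll": 0, "grip": 0},
    {"xyz": [0, 0, 0], "roll": 0, "grip": 0},
    {"xyz": [0, 0, 0], "roll": 0, "grip": 0},
    {"xyz": [0, 0, 0], "roll": 0, "grip": 0},
    {"xyz": [0, 0, 0], "roll": 0, "grip": 0}
  ]
}}

```text
time_s: 17.08
position: [0.4467, -0.3279, 0.0124]
tcp_rot: [[-0.996, -0.084, 0.001], [-0.084, 0.996, -0.001], [-0.001, -0.001, -1.0]]
force: [-0.4, -0.1, -0.7]
opening: 0.708
grasp_force: 0.0
```

Request:
{"fn": "move_arm", "kwargs": {
  "increments": [
    {"xyz": [0, 0, 0], "roll": 0, "grip": 0},
    {"xyz": [0, 0, 0], "roll": 0, "grip": 0},
    {"xyz": [0, 0, 0], "roll": 0, "grip": 0},
    {"xyz": [0, 0, 0], "roll": 0, "grip": 0}
  ]
}}

```text
time_s: 17.42
position: [0.4463, -0.3271, 0.0119]
tcp_rot: [[-0.996, -0.084, -0.0], [-0.084, 0.996, 0.001], [0.0, 0.001, -1.0]]
force: [0.1, 2.0, 4.4]
opening: 0.575
grasp_force: 30.0
```

Request:
{"fn": "move_arm", "kwargs": {
  "increments": [
    {"xyz": [0, 0, -15], "roll": 0, "grip": 0},
    {"xyz": [0, 0, -30], "roll": 0, "grip": 0},
    {"xyz": [0, 0, -35], "roll": 0, "grip": 0},
    {"xyz": [0, 0, -35], "roll": 0, "grip": 0},
    {"xyz": [0, 0, -35], "roll": 0, "grip": 0}
  ]
}}

```text
time_s: 17.83
position: [0.4455, -0.3269, 0.1618]
tcp_rot: [[-0.996, -0.084, -0.002], [-0.084, 0.996, 0.002], [0.002, 0.002, -1.0]]
force: [1.3, -0.4, -4.7]
opening: 0.576
grasp_force: 30.0
```

Request:
{"fn": "move_arm", "kwargs": {
  "increments": [
    {"xyz": [0, 0, -30], "roll": 0, "grip": 0},
    {"xyz": [0, 0, -20], "roll": 0, "grip": 0},
    {"xyz": [-20, 0, 0], "roll": 0, "grip": 0},
    {"xyz": [-20, 0, 0], "roll": 0, "grip": 0},
    {"xyz": [0, 0, 0], "roll": 0, "grip": 0}
  ]
}}

```text
time_s: 18.25
position: [0.4893, -0.3245, 0.2116]
tcp_rot: [[-0.996, -0.085, 0.004], [-0.085, 0.996, -0.002], [-0.004, -0.002, -1.0]]
force: [0.4, -0.2, -4.2]
opening: 0.574
grasp_force: 30.0
```

```bash
python3 st.py c3a wrist,wrist
```

```text
t 18.35 pos [ 485.7 -323.5  210.3] R y [-0.085  0.996  0.002]
F [[0.23, -0.19, -4.76], [-0.12, 0.08, -4.52]] 
M tool [[-0.144, -0.038, -0.006], [-0.04, 0.071, 0.006]]
```

Request:
{"fn": "move_arm", "kwargs": {
  "increments": [
    {"xyz": [35, 0, 0], "roll": 0, "grip": 0},
    {"xyz": [35, 0, 0], "roll": 0, "grip": 0},
    {"xyz": [-35, 0, 0], "roll": 0, "grip": 0},
    {"xyz": [-35, 0, 0], "roll": 0, "grip": 0},
    {"xyz": [-35, 0, 0], "roll": 0, "grip": 0}
  ]
}}

```text
time_s: 18.77
position: [0.5188, -0.3216, 0.2103]
tcp_rot: [[-0.997, -0.08, -0.003], [-0.08, 0.997, 0.002], [0.003, 0.002, -1.0]]
force: [0.0, -1.2, -3.6]
opening: 0.57
grasp_force: 30.0
```

Request:
{"fn": "move_arm", "kwargs": {
  "increments": [
    {"xyz": [35, 0, 0], "roll": 0, "grip": 0},
    {"xyz": [35, 0, 0], "roll": 0, "grip": 0},
    {"xyz": [35, 0, 0], "roll": 0, "grip": 0},
    {"xyz": [-35, 0, 0], "roll": 0, "grip": 0},
    {"xyz": [-35, 0, 0], "roll": 0, "grip": 0}
  ]
}}

```text
time_s: 19.18
position: [0.4789, -0.3227, 0.2086]
tcp_rot: [[-0.997, -0.076, -0.009], [-0.076, 0.997, 0.008], [0.009, 0.008, -1.0]]
force: [2.0, -2.3, -2.6]
opening: 0.573
grasp_force: 30.0
```

Request:
{"fn": "move_arm", "kwargs": {
  "increments": [
    {"xyz": [-35, 0, 0], "roll": 0, "grip": 0},
    {"xyz": [35, 0, 0], "roll": 0, "grip": 0},
    {"xyz": [35, 0, 0], "roll": 0, "grip": 0},
    {"xyz": [35, 0, 0], "roll": 0, "grip": 0},
    {"xyz": [-35, 0, 0], "roll": 0, "grip": 0}
  ]
}}

```text
time_s: 19.6
position: [0.431, -0.32, 0.205]
tcp_rot: [[-0.997, -0.074, -0.029], [-0.075, 0.997, 0.021], [0.028, 0.023, -0.999]]
force: [-3.1, 3.7, -6.1]
opening: 0.571
grasp_force: 30.0
```

Request:
{"fn": "move_arm", "kwargs": {
  "increments": [
    {"xyz": [-35, 0, 0], "roll": 0, "grip": 0}
  ]
}}

```text
time_s: 19.68
position: [0.4789, -0.3227, 0.2086]
tcp_rot: [[-0.997, -0.076, -0.009], [-0.076, 0.997, 0.008], [0.009, 0.008, -1.0]]
force: [2.0, -2.0, -2.9]
opening: 0.573
grasp_force: 30.0
```

```bash
python3 st.py c3b wrist,scene,wrist,wrist,scene,wrist; python3 - <<'E'
import cv2,numpy as np
w=[cv2.imread(f"pics/{n}.png")[100:300,180:390] for n in ("c3a_wrist0","c3b_wrist0","c3b_wrist2","c3b_wrist5")]
u=np.hstack([cv2.resize(i,(199,190)) for i in w])
cv2.imwrite("pics/c3.png",np.vstack([u,cv2.resize(cv2.imread("pics/c3b_scene1.png")[50:250,160:558],(796,400))]))
E
```

```text
t 19.9833 pos [ 484.8 -323.5  210.6] R y [-0.084  0.996  0.002]
F [[9.31, -3.14, -3.06], [-1.17, -0.93, -3.51], [-0.44, -0.23, -4.02], [-0.65, -0.94, -3.81], [-0.14, 0.1, -4.43], [-0.11, -0.36, -4.61]] 
M tool [[0.302, -0.676, -0.061], [-0.018, 0.042, -0.025], [-0.051, 0.064, -0.005], [-0.064, 0.037, -0.008], [-0.095, 0.055, -0.038], [-0.047, 0.086, -0.052]]
```

View pics/c3.png

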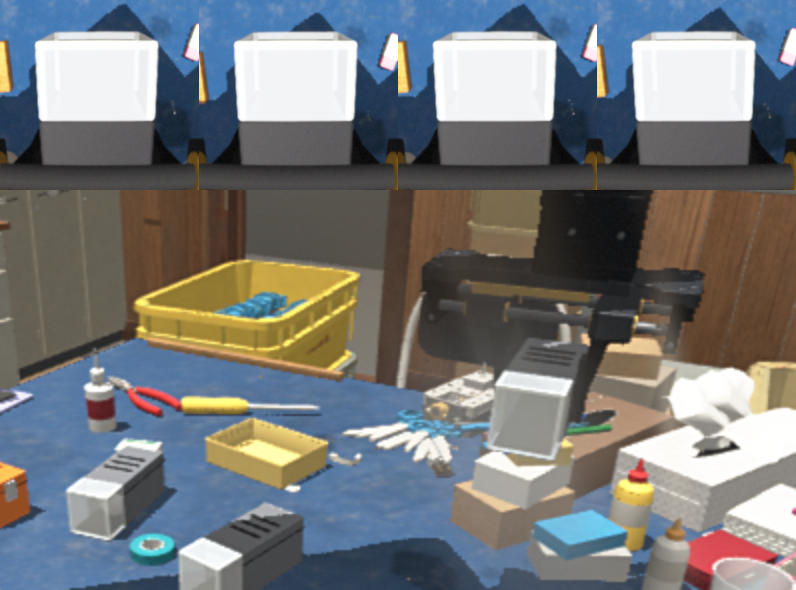

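Case 3's clear end stays empty in all wrist tiles (e.g. (495,80)), so it is quiet too. Set it back.

Request:
{"fn": "move_arm", "kwargs": {
  "increments": [
    {"xyz": [20, 0, 0], "roll": 0, "grip": 0},
    {"xyz": [20, 0, 0], "roll": 0, "grip": 0},
    {"xyz": [0, 0, 25], "roll": 0, "grip": 0},
    {"xyz": [0, 0, 35], "roll": 0, "grip": 0},
    {"xyz": [0, 0, 35], "roll": 0, "grip": 0}
  ]
}}

```text
time_s: 20.4
position: [0.4459, -0.3284, 0.117]
tcp_rot: [[-0.997, -0.083, 0.002], [-0.083, 0.997, -0.003], [-0.002, -0.003, -1.0]]
force: [0.0, -1.1, -4.4]
opening: 0.572
grasp_force: 30.0
```

Request:
{"fn": "move_arm", "kwargs": {
  "increments": [
    {"xyz": [0, 0, 35], "roll": 0, "grip": 0},
    {"xyz": [0, 0, 25], "roll": 0, "grip": 0},
    {"xyz": [0, 0, 20], "roll": 0, "grip": 0},
    {"xyz": [0, 0, 10], "roll": 0, "grip": 0},
    {"xyz": [0, 0, 8], "roll": 0, "grip": 0}
  ]
}}

```text
time_s: 20.82
position: [0.4454, -0.3271, 0.0174]
tcp_rot: [[-0.996, -0.084, -0.002], [-0.084, 0.996, 0.002], [0.002, 0.002, -1.0]]
force: [0.9, -0.7, -3.6]
opening: 0.573
grasp_force: 30.0
```

Request:
{"fn": "move_arm", "kwargs": {
  "increments": [
    {"xyz": [0, 0, 4], "roll": 0, "grip": 0},
    {"xyz": [0, 0, 2], "roll": 0, "grip": 0},
    {"xyz": [0, 0, 0], "roll": 0, "grip": 0},
    {"xyz": [0, 0, 0], "roll": 0, "grip": 0}
  ]
}}

```text
time_s: 21.15
position: [0.4469, -0.3281, 0.0136]
tcp_rot: [[-0.996, -0.084, 0.001], [-0.084, 0.996, -0.002], [-0.001, -0.002, -1.0]]
force: [0.6, 0.4, -4.3]
opening: 0.57
grasp_force: 30.0
```

Request:
{"fn": "move_arm", "kwargs": {
  "increments": [
    {"xyz": [0, 0, 1], "roll": 0, "grip": 0},
    {"xyz": [0, 0, 1], "roll": 0, "grip": 0},
    {"xyz": [0, 0, 0], "roll": 0, "grip": 0}
  ]
}}

```text
time_s: 21.4
position: [0.447, -0.3281, 0.0119]
tcp_rot: [[-0.996, -0.084, 0.001], [-0.084, 0.996, -0.002], [-0.001, -0.002, -1.0]]
force: [0.2, 0.3, 4.0]
opening: 0.573
grasp_force: 30.0
```

Request:
{"fn": "move_arm", "kwargs": {
  "increments": [
    {"xyz": [0, 0, 0], "roll": 0, "grip": 90},
    {"xyz": [0, 0, 0], "roll": 0, "grip": 90},
    {"xyz": [0, 0, 0], "roll": 0, "grip": 100},
    {"xyz": [0, 0, 0], "roll": 0, "grip": 100},
    {"xyz": [0, 0, 0], "roll": 0, "grip": 100}
  ]
}}

```text
time_s: 21.82
position: [0.4464, -0.3275, 0.0105]
tcp_rot: [[-0.996, -0.084, -0.0], [-0.084, 0.996, -0.0], [0.0, -0.0, -1.0]]
force: [0.1, 0.6, -0.3]
opening: 0.866
grasp_force: 0.0
```

Request:
{"fn": "move_arm", "kwargs": {
  "increments": [
    {"xyz": [0, 0, -15], "roll": 0, "grip": 100},
    {"xyz": [0, 0, -35], "roll": 0, "grip": 100},
    {"xyz": [0, 0, -35], "roll": 0, "grip": 100},
    {"xyz": [0, 0, -35], "roll": 0, "grip": 100},
    {"xyz": [0, 0, -20], "roll": 0, "grip": 100}
  ]
}}

```text
time_s: 22.23
position: [0.4474, -0.3286, 0.154]
tcp_rot: [[-0.996, -0.084, 0.003], [-0.084, 0.996, -0.004], [-0.003, -0.004, -1.0]]
force: [-0.1, 0.6, 0.2]
opening: 0.996
grasp_force: 0.0
```

Request:
{"fn": "move_arm", "kwargs": {
  "increments": [
    {"xyz": [-7, 36, 0], "roll": 0, "grip": 100},
    {"xyz": [-7, 36, 0], "roll": 0, "grip": 100},
    {"xyz": [-7, 36, 0], "roll": 0, "grip": 100},
    {"xyz": [-7, 36, 0], "roll": 0, "grip": 100},
    {"xyz": [-7, 36, 0], "roll": 0, "grip": 100}
  ]
}}

```text
time_s: 22.65
position: [0.4659, -0.1437, 0.1506]
tcp_rot: [[-0.997, -0.083, 0.0], [-0.083, 0.997, 0.0], [-0.0, 0.0, -1.0]]
force: [0.4, 0.5, 0.5]
opening: 0.998
grasp_force: 0.0
```

Request:
{"fn": "move_arm", "kwargs": {
  "increments": [
    {"xyz": [-7, 36, 0], "roll": 0, "grip": 100},
    {"xyz": [-7, 36, 0], "roll": 0, "grip": 100},
    {"xyz": [-7, 36, 0], "roll": 0, "grip": 100},
    {"xyz": [-7, 36, 0], "roll": 0, "grip": 100},
    {"xyz": [-7, 36, 0], "roll": 0, "grip": 100}
  ]
}}

```text
time_s: 23.07
position: [0.4856, 0.0389, 0.1505]
tcp_rot: [[-0.996, -0.084, -0.0], [-0.084, 0.996, 0.0], [0.0, 0.0, -1.0]]
force: [-0.0, -0.1, -0.1]
opening: 0.998
grasp_force: 0.0
```

Request:
{"fn": "move_arm", "kwargs": {
  "increments": [
    {"xyz": [-7, 36, 0], "roll": 0, "grip": 100},
    {"xyz": [-5, 36, 0], "roll": 0, "grip": 100},
    {"xyz": [0, 0, 0], "roll": -0.072, "grip": 100},
    {"xyz": [0, 0, 0], "roll": 0, "grip": 100},
    {"xyz": [0, 0, 0], "roll": 0, "grip": 100}
  ]
}}

```text
time_s: 23.48
position: [0.4915, 0.1101, 0.1504]
tcp_rot: [[-0.988, -0.155, -0.0], [-0.155, 0.988, -0.0], [0.0, -0.0, -1.0]]
force: [0.7, 0.4, 0.4]
opening: 0.998
grasp_force: 0.0
```

```bash
python3 - <<'E'
from h import *
im,d=bot.capture("scene"); plan(492,112.5,11,8.9)
P=mask_pts("scene",np.ones(d.shape,bool),d)
for x0,y0 in ((492,112),(443,-81),(446,-328)):
    m=(P[:,2]>0.045)&(P[:,2]<0.058)&(abs(P[:,1]*1000-y0)<60)&(abs(P[:,0]*1000-x0)<80)
    print(rect(P[m]),m.sum())
E
```

```text
pos [491.6 109.4 150.4] world d [   0.4    3.1 -139.4] tool d [ -1.    3.  139.4] roll -0.001
[492.9 109.8 134.5  52.8   9.4] 678
[441.7 -83.6 131.9  52.6  -9.1] 1033
[ 446.9 -329.4  132.9   50.2    4.8] 1454
```

All cases stand where they were. Regripping case 1.

Request:
{"fn": "move_arm", "kwargs": {
  "increments": [
    {"xyz": [0, 2.5, 35], "roll": 0, "grip": 100},
    {"xyz": [0, 0, 35], "roll": 0, "grip": 100},
    {"xyz": [0, 0, 35], "roll": 0, "grip": 100},
    {"xyz": [0, 0, 24], "roll": 0, "grip": 100},
    {"xyz": [0, 0, 10], "roll": 0, "grip": 100}
  ]
}}

```text
time_s: 23.95
position: [0.4896, 0.1107, 0.0086]
tcp_rot: [[-0.988, -0.152, -0.006], [-0.152, 0.988, -0.0], [0.005, 0.001, -1.0]]
force: [-0.7, 0.2, 0.2]
opening: 0.999
grasp_force: 0.0
```

Request:
{"fn": "move_arm", "kwargs": {
  "increments": [
    {"xyz": [0, 0, 0], "roll": 0, "grip": 100},
    {"xyz": [0, 0, 0], "roll": 0, "grip": 100}
  ]
}}

```text
time_s: 24.12
position: [0.4917, 0.1115, 0.0117]
tcp_rot: [[-0.988, -0.154, -0.0], [-0.154, 0.988, -0.0], [0.0, 0.0, -1.0]]
force: [0.0, 0.3, 0.4]
opening: 0.999
grasp_force: 0.0
```

Request:
{"fn": "move_arm", "kwargs": {
  "increments": [
    {"xyz": [0, 0, 0], "roll": 0, "grip": 0},
    {"xyz": [0, 0, 0], "roll": 0, "grip": 0},
    {"xyz": [0, 0, 0], "roll": 0, "grip": 0},
    {"xyz": [0, 0, 0], "roll": 0, "grip": 0},
    {"xyz": [0, 0, 0], "roll": 0, "grip": 0}
  ]
}}

```text
time_s: 24.53
position: [0.4918, 0.1124, 0.0124]
tcp_rot: [[-0.988, -0.156, 0.002], [-0.156, 0.988, -0.0], [-0.002, -0.0, -1.0]]
force: [0.4, 0.7, 0.9]
opening: 0.709
grasp_force: 0.0
```

Request:
{"fn": "move_arm", "kwargs": {
  "increments": [
    {"xyz": [0, 0, 0], "roll": 0, "grip": 0},
    {"xyz": [0, 0, 0], "roll": 0, "grip": 0},
    {"xyz": [0, 0, 0], "roll": 0, "grip": 0},
    {"xyz": [0, 0, 0], "roll": 0, "grip": 0}
  ]
}}

```text
time_s: 24.87
position: [0.4915, 0.1124, 0.0118]
tcp_rot: [[-0.988, -0.156, 0.0], [-0.156, 0.988, -0.0], [-0.0, -0.0, -1.0]]
force: [-0.6, -0.2, 4.5]
opening: 0.57
grasp_force: 30.0
```

Request:
{"fn": "move_arm", "kwargs": {
  "increments": [
    {"xyz": [0, 0, -12], "roll": 0, "grip": 0},
    {"xyz": [0, 0, -28], "roll": 0, "grip": 0},
    {"xyz": [0, 0, -35], "roll": 0, "grip": 0},
    {"xyz": [0, 0, -35], "roll": 0, "grip": 0},
    {"xyz": [0, 0, -35], "roll": 0, "grip": 0}
  ]
}}

```text
time_s: 25.28
position: [0.4896, 0.1123, 0.1565]
tcp_rot: [[-0.988, -0.155, -0.004], [-0.155, 0.988, 0.0], [0.004, 0.001, -1.0]]
force: [0.3, 0.9, -5.4]
opening: 0.571
grasp_force: 30.0
```

Request:
{"fn": "move_arm", "kwargs": {
  "increments": [
    {"xyz": [0, 0, -35], "roll": 0, "grip": 0},
    {"xyz": [0, 0, -20], "roll": 0, "grip": 0},
    {"xyz": [0, 0, 0], "roll": 0, "grip": 0},
    {"xyz": [0, 0, 0], "roll": 0, "grip": 0},
    {"xyz": [0, 0, 0], "roll": 0, "grip": 0}
  ]
}}

```text
time_s: 25.7
position: [0.4892, 0.1123, 0.2093]
tcp_rot: [[-0.988, -0.155, -0.005], [-0.155, 0.988, -0.0], [0.005, 0.001, -1.0]]
force: [-0.3, 0.5, -6.8]
opening: 0.57
grasp_force: 30.0
```

```bash
python3 - <<'E'
from h import *
s=bot.read_state(); plan(688.8,32.5,210,8.9); print(s["grasp_force"],s["opening"],s["force"],s["joint_positions"])
E
```

```text
pos [489.2 112.3 209.3] world d [199.6 -79.8   0.7] tool d [-184.8 -109.8   -1.8] roll 0.001
29.997938345186412 0.5696948201616159 [-0.34327664  0.52169894 -6.83096881] [ 1.49501238e-01  2.19642605e+01  1.00135289e+02  4.56142893e-04
  5.82125346e+01 -9.87933060e+01]
```

Request:
{"fn": "move_arm", "kwargs": {
  "increments": [
    {"xyz": [-12, -7, 0], "roll": 0, "grip": 0},
    {"xyz": [-20, -12, 0], "roll": 0, "grip": 0},
    {"xyz": [-25, -15, 0], "roll": 0, "grip": 0},
    {"xyz": [-25, -15, 0], "roll": 0, "grip": 0},
    {"xyz": [-25, -15, 0], "roll": 0, "grip": 0}
  ]
}}

```text
time_s: 26.12
position: [0.606, 0.0654, 0.2076]
tcp_rot: [[-0.988, -0.156, -0.007], [-0.156, 0.988, 0.001], [0.007, 0.002, -1.0]]
force: [0.8, 0.5, -4.6]
opening: 0.576
grasp_force: 30.0
```

Request:
{"fn": "move_arm", "kwargs": {
  "increments": [
    {"xyz": [-25, -15, 0], "roll": 0, "grip": 0},
    {"xyz": [-20, -12, 0], "roll": 0, "grip": 0},
    {"xyz": [-15, -9, 0], "roll": 0, "grip": 0},
    {"xyz": [-10, -6, 0], "roll": 0, "grip": 0},
    {"xyz": [-7, -4, 0], "roll": 0, "grip": 0}
  ]
}}

```text
time_s: 26.53
position: [0.6896, 0.0315, 0.2065]
tcp_rot: [[-0.988, -0.155, -0.007], [-0.155, 0.988, 0.001], [0.007, 0.002, -1.0]]
force: [-0.4, 0.7, -5.8]
opening: 0.574
grasp_force: 30.0
```

Request:
{"fn": "move_arm", "kwargs": {
  "increments": [
    {"xyz": [0, 0, 0], "roll": 0, "grip": 0},
    {"xyz": [0, 0, 0], "roll": 0, "grip": 0},
    {"xyz": [0, 0, 0], "roll": 0, "grip": 0},
    {"xyz": [0, 0, 0], "roll": 0, "grip": 0},
    {"xyz": [0, 0, 0], "roll": 0, "grip": 0}
  ]
}}

```text
time_s: 26.95
position: [0.6893, 0.0329, 0.2115]
tcp_rot: [[-0.988, -0.156, -0.001], [-0.156, 0.988, 0.0], [0.001, 0.0, -1.0]]
force: [-0.1, -0.5, -5.7]
opening: 0.569
grasp_force: 30.0
```

Request:
{"fn": "move_arm", "kwargs": {
  "increments": [
    {"xyz": [0, 0, 0], "roll": 0, "grip": 0},
    {"xyz": [0, 0, 0], "roll": 0, "grip": 0},
    {"xyz": [0, 0, 0], "roll": 0, "grip": 0},
    {"xyz": [0, 0, 0], "roll": 0, "grip": 0},
    {"xyz": [0, 0, 0], "roll": 0, "grip": 0}
  ]
}}

```text
time_s: 27.37
position: [0.6902, 0.0323, 0.2117]
tcp_rot: [[-0.988, -0.156, 0.0], [-0.156, 0.988, -0.0], [-0.0, -0.0, -1.0]]
force: [0.4, -0.6, -5.5]
opening: 0.574
grasp_force: 30.0
```

```bash
python3 - <<'E'
from h import *
im,d=bot.capture("scene"); cv2.imwrite("pics/end_s.png",im[:,:,::-1])
r=bot.trace("tray_mid","scene")
for q in r: print(q["conf"],rect(mask_pts("scene",q["mask"],d)))
w,_=bot.capture("wrist"); cv2.imwrite("pics/end_w.png",w[:,:,::-1])
plan(688.8,32.5,210,8.9)
a=cv2.resize(im[80:290,110:460,::-1],(700,420)); cv2.imwrite("pics/end.png",np.vstack([a,np.hstack([cv2.resize(w[100:300,180:390,::-1],(178,170)),np.zeros((170,522,3),np.uint8)])]))
E
```

```text
0.68 [727.7  53.1 185.9 167.2  80.8]
pos [690.2  32.3 211.6] world d [-1.4  0.2 -1.6] tool d [1.4 0.5 1.6] roll 0.001
```

View pics/end.png

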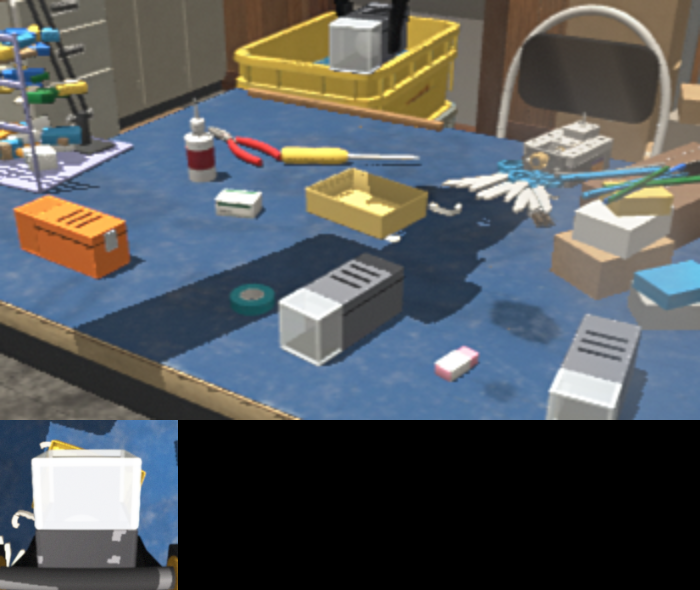

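The picture shows the case held level at (365,45), above the tray at (365,200). The other two cases and the bystanders are where they stood. Handing in.

```bash
python3 -c "
from rig import bot
print(bot.hand_in())"
```

```text
the job is handed in; nothing more can be done
None
```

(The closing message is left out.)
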